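Find the stamped parts crate and push it to the dispatch line

ROBOT

A 6-joint arm with a two-finger parallel gripper is mounted at the origin on the work surface. World frame = base frame: x ahead of the robot, y to its left, z up, the work surface at z = 0. Lengths are in m, angles in rad, forces in N, time in s.
With the tool pointing down it reaches from about 0.25 to 0.85 m from the base axis. Payload 12.5 kg.
Tool frame: the origin (TCP) lies on the centre line of the jaws, within the pads' length; the fingertips stand 19 mm ahead of it and the grasp point (between the pads) is the TCP; x points along the fingers, z is the direction in which the jaws open and shut, and the axes are right-handed (so a half turn about x gives the same grasp; the last joint's range is limited). The gripper opens to 93 mm and grips with 3 to 60 N. Pads are 15 mm wide; open, the fingers measure 128 mm over their backs; the gripper's body (75 mm by 188 mm) begins 65 mm behind the grasp point.
Start: joints at [1.139, 0.351, 1.652, -0, 1.139, -0.085], TCP at [0.187, 0.517, 0.238] pointing down, gripper open.
Joint ranges: [-2.75, 2.75], [-0.79, 2.1], [0.01, 2.65], [-1.57, 4.71], [0.07, 3.14], [-2.87, 2.87]. Speed limits (rad/s): [2.22, 2.22, 2.79, 3.14, 3.14, 3.14].

INTERFACE

Orientations are given as [roll, pitch, yaw] about the fixed x, y, z axes, in that order (R = Rz(yaw) Ry(pitch) Rx(roll)).
In Python, from station import manip gives the robot as it stands.
- The arm moves only by the tool move_arm, never from a script. Its argument "plan" is one flat list of numbers, 4 for each row, row after row: the shift along the world's x, y, z in mm, then the turn about the world's z in rad. A call has 1 to 10 rows; each row shifts and turns the commanded pose from where the row before left it; what a row does not reach is not made up. A row lasts 1/8 s, in which the tool goes at most 62.5 mm and 10.7 degrees, less where a joint would pass 70% of its speed; a pose out of reach is approached as far as the arm can. A call with a gripper value outside its range is refused whole. "claw" is the opening, from 0 (shut) to 1 (fully open), set as the call begins (left out, the last holds). The fingers move at their own pace and stop on an object; "squeeze" is the grip in N (left out, the last holds). Time passes only in rows, so rows that do not move let the fingers close. It gives the time, the measured TCP pose, the force and the opening at its end, in the units of the state.
- manip.sense(): the state, without advancing time (a new reading comes with each control period).
- manip.capture(name): name is "scene" or "top" or "wrist"; returns the picture (480x640x3 uint8, blue, green, red); there is no depth.
- manip.camera_params(name): a dict with "intrinsics" (3x3 intrinsics, pixels), "extrinsics" (4x4, takes a point from camera to world coordinates); the wrist camera has in their place "T_tool_cam" (4x4, takes a point from camera to tool coordinates, whose origin is the TCP and whose axes are the tool frame's). Camera axes: x right, y down, z forward; pixel columns grow to the right and rows downward; lengths in m; the calibration is good to about 2 mm. The wrist camera is an equidistant fisheye: a pixel r from the principal point sees the ray r / f radians off the axis. A picture is of the moment at which its call begins: read the wrist's pose just before it. camera_params takes no time and is no camera call.
- manip.hand_in(): hands the job in, once; it reports no verdict.
Trained networks look in the newest picture that a camera, given by its name, has taken for a name from the list of things; names that differ only in an ending like _2 or _b are one class to them, and where a whole thing is asked for, a point or a joint stands for the part that bears it (a point fixed in the world has none). Each returns a list of dicts, best first, with "conf" (0 to 1); they miss things now and then, are a little off and sometimes report something else, mostly with a low value. They report only what shows in the picture. A call takes as long as a camera call.
- manip.find_in(camera, label): "at" ([column, row] in pixels, amid what is visible of it).
- manip.pinpoint(camera, label): "at" ([column, row] in pixels: a listed point, or the origin of a listed thing).
The state is a dict: "time": time; "q": joint angles; "qvel": joint speeds; "effort": joint torques, N m; "ee_pos": TCP position; "orientation": TCP orientation; "wrist_force": force on the tool from outside, world axes, zero at the start; "torque": the same for the moment, N m; "gripper_width": finger opening in m.
Only numpy, scipy, OpenCV 4.12 (cv2) and the standard library are available. Lean on these libraries where they do the work, as an engineer would, in place of code of your own. Each camera call takes 0.05 s, during which the arm holds its last target.

TASK

With the fingertips only, never gripping or lifting, tip both brown wooden crates over onto a side to see which one carries the red stamp underneath. Once both lie on their sides, push the stamped one, still lying, until the yellow dispatch line runs under its middle, with the crate between the line's two ends. Leave the bare crate lying where it tipped, off the line, do not disturb the other hardware, and finish clear of everything.

Things in the scene. Friction and masses are not known exactly. Their poses are not given: they have to be found in the camera images.
- crate_p_mid (a point): empty open-topped brown wooden crate, 80 x 80 mm and 120 mm tall outside, walls and floor 6 mm, 0.18 to 0.35 kg; starts upright, mouth up. This point is the crate's centre, 60 mm above its underside (40 mm above the shelf once it lies on a side); x and y point out through its side walls, z from the underside to the mouth. The two crates look alike except underneath: one is to the robot's left of the line, the other to its right, either way round
- crate_q_mid (a point): empty open-topped brown wooden crate, 80 x 80 mm and 120 mm tall outside, walls and floor 6 mm, 0.18 to 0.35 kg; starts upright, mouth up. This point is the crate's centre, 60 mm above its underside (40 mm above the shelf once it lies on a side); x and y point out through its side walls, z from the underside to the mouth. Twin of the other crate
- stamp (a point): centre of the stamp, a red 62 mm ring with a red cross in it, on the underside of one of the two crates; the other crate's underside is bare pale wood. Hidden until that crate is tipped
- line: dispatch line: a yellow stripe painted flat on the shelf, 360 mm long and 30 mm wide, running roughly away from the robot between the two crates. Origin at its centre, x along the stripe, y across it
- swivel: steel swivel lying on the shelf, 120 x 36 mm, 32 mm high; origin under its centre; bystander
- gauge: blue plastic grip gauge with a round white dial, 110 x 60 mm, 20 mm high; origin under its centre; bystander
- belay: bronze-coloured belay device with two slots, 60 x 36 mm, 26 mm high; origin under its centre; bystander
- quicklink: steel quick link lying flat, 70 x 36 mm, 15 mm high; origin under its centre; bystander
- oil: orange plastic bottle standing, 40 mm across, 100 mm tall; origin under its centre; bystander
- spanner: steel spanner lying flat on the shelf, 150 mm long, on the robot's right; bystander

How it is judged:
On the way, in this order (a step that is already met when the one before it is completed fails the run):
1. both crates lie tipped on a side (angle between crate_p_mid's own z axis and vertical between 1.45 and 1.7 rad and angle between crate_q_mid's own z axis and vertical between 1.45 and 1.7 rad), for 0.2 s.
2. the stamped crate lies over the dispatch line (y of crate_p_mid in the frame of line between -0.03 and 0.03 m and x of crate_p_mid in the frame of line between -0.13 and 0.13 m and angle between crate_p_mid's own z axis and vertical between 1.45 and 1.7 rad), for 0.2 s.
At the end, for the whole second after the job is handed in: Stamped crate on its side, its centre within 30 mm of the line's middle across it and 130 mm of the line's centre along it; bare crate on its side, over 70 mm off the line's middle, under 200 mm from its start (tipping alone moves it about 105 mm); nothing else moved over 30 mm (all of step 2 and angle between crate_q_mid's own z axis and vertical between 1.45 and 1.7 rad and height (world z) of each of crate_p_mid, crate_q_mid below 0.05 m and distance of crate_q_mid from where it was at the start of the episode below 0.2 m and (y of crate_q_mid in the frame of line below -0.07 m or y of crate_q_mid in the frame of line above 0.07 m)); the robot touches nothing.
It fails at once if a crate is lifted off the shelf rather than tipped or slid ((height (world z) of crate_p_mid above 0.1 m or (angle between crate_p_mid's own z axis and vertical above 1.4 rad and height (world z) of crate_p_mid above 0.062 m) or (angle between crate_p_mid's own z axis and vertical below 0.15 rad and height (world z) of crate_p_mid above 0.085 m)) or (height (world z) of crate_q_mid above 0.1 m or (angle between crate_q_mid's own z axis and vertical above 1.4 rad and height (world z) of crate_q_mid above 0.062 m) or (angle between crate_q_mid's own z axis and vertical below 0.15 rad and height (world z) of crate_q_mid above 0.085 m))).
It fails at once if other hardware is moved more than 30 mm (distance of any of swivel, gauge, belay, quicklink, oil, spanner from where it was at the start of the episode above 0.03 m).
It fails at once if the stamped crate reaches the line before both crates have been tipped (y of crate_p_mid in the frame of line between -0.03 and 0.03 m and x of crate_p_mid in the frame of line between -0.13 and 0.13 m and angle between any of crate_p_mid, crate_q_mid's own z axis and vertical below 1.2 rad).
It also fails if it takes over 72 s, if anything falls off the work surface, if the arm or the gripper's body presses on something with over 40 N, if the wrist force passes 120 N, or if a joint passes its speed limit or range.

## Working session

There is one attempt and no reset: what is moved stays moved. The work goes in short steps, Python scripts to look and compute and a tool call to move; the robot and the scene stay as the last step left them, time stands still between calls to the robot, and variables do not carry over. Pictures are saved under pics/ and viewed, and the job is handed in when it is done.

Besides the shell and the picture viewer there is one more tool, called after ">>>" as name(argument=value, ...), one argument or row to a line, values as JSON. move_arm: Moves the arm, as the interface text tells. Its arguments: {"type":"object","properties":{"plan":{"type":"array","items":{"type":"number"}},"claw":{"type":"number"},"squeeze":{"type":"number"}},"required":["plan"]}

```bash
ls; mkdir -p pics
python3 - <<'E'
from station import manip
import cv2
s=manip.sense(); print(s['time'],s['ee_pos'],s['orientation'],s['gripper_width'])
for c in ['scene','top']:
    cv2.imwrite(f'pics/{c}0.png',manip.capture(c))
    p=manip.camera_params(c);print(c,p)
    for l in ['crate_p_mid','line','swivel','gauge','belay','quicklink','oil','spanner']:
        print(l,[(round(d['conf'],2),[round(v) for v in d['at']]) for d in manip.pinpoint(c,l)][:3])
print(manip.sense()['time'])
E
```

```text
pics
0.0 [0.18678915 0.5169737  0.23710334] [ 3.04276692  1.56963521 -2.01642985] 0.09286917827405182
scene {'intrinsics': array([[469.00348584,   0.        , 318.37301208],
       [  0.        , 469.00348584, 239.79080386],
       [  0.        ,   0.        ,   1.        ]]), 'extrinsics': array([[-0.69763767,  0.47593956, -0.53552145,  1.24728006],
       [ 0.71642887,  0.45758576, -0.52663549,  0.56760421],
       [-0.00559967, -0.75106378, -0.6602059 ,  0.81632737],
       [ 0.        ,  0.        ,  0.        ,  1.        ]])}
crate_p_mid [(0.78, [280, 205])]
line [(0.89, [363, 244]), (0.39, [322, 332])]
swivel [(0.57, [279, 295])]
gauge [(0.56, [249, 276])]
belay [(0.55, [323, 334])]
quicklink [(0.19, [275, 206])]
oil [(0.94, [438, 382])]
spanner [(0.27, [278, 206])]
top {'intrinsics': array([[497.76402074,   0.        , 308.16511011],
       [  0.        , 497.76402074, 234.41859386],
       [  0.        ,   0.        ,   1.        ]]), 'extrinsics': array([[ 0.00946222, -0.9951571 ,  0.09784076,  0.5238319 ],
       [-0.99989985, -0.0104461 , -0.00954854,  0.00270053],
       [ 0.01052436, -0.09774061, -0.99515627,  1.37262929],
       [ 0.        ,  0.        ,  0.        ,  1.        ]])}
crate_p_mid [(0.72, [380, 251])]
line [(0.96, [302, 289]), (0.7, [379, 251])]
swivel [(0.59, [309, 189])]
gauge [(0.66, [349, 186])]
belay [(0.64, [257, 186])]
quicklink [(0.47, [136, 268])]
oil [(0.79, [168, 210])]
spanner [(0.84, [477, 255])]
0.9
```

View pics/top0.png

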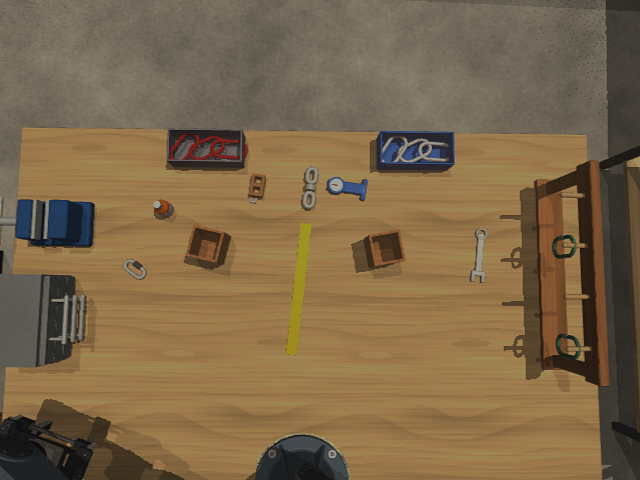

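View pics/scene0.png

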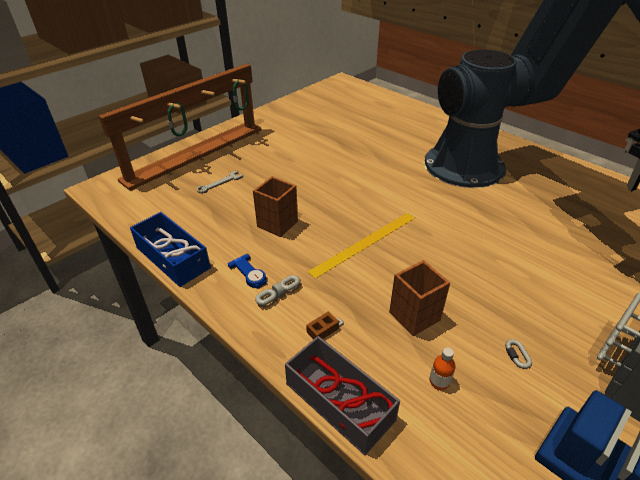

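```bash
cat > h.py <<'E'
import numpy as np, cv2
from station import manip
def w(c,uv,z):
    p=manip.camera_params(c);K,T=p['intrinsics'],p['extrinsics']
    d=T[:3,:3]@np.linalg.inv(K)@np.array([*uv,1.]);o=T[:3,3]
    return o+d*(z-o[2])/d[2]
def px(c,X):
    p=manip.camera_params(c);K,T=p['intrinsics'],p['extrinsics']
    q=K@(T[:3,:3].T@(np.asarray(X)-T[:3,3]));return q[:2]/q[2]
E
python3 - <<'E'
import cv2
im=cv2.imread('pics/top0.png')
a=cv2.resize(im[215:285,175:245],None,fx=5.7,fy=5.7,interpolation=cv2.INTER_CUBIC)
b=cv2.resize(im[215:285,340:410],None,fx=5.7,fy=5.7,interpolation=cv2.INTER_CUBIC)
import numpy as np
cv2.imwrite('pics/z0.png',np.hstack([a,b]))
from h import *
im2=im
hsv=cv2.cvtColor(im,cv2.COLOR_BGR2HSV)
m=cv2.inRange(hsv,(24,170,120),(34,255,255));n,l,st,ce=cv2.connectedComponentsWithStats(m)
i=1+st[1:,4].argmax();print(st[i],ce[i]); ys,xs=np.nonzero(l==i)
r=cv2.minAreaRect(np.float32(np.c_[xs,ys]));bx=cv2.boxPoints(r);P=np.array([w('top',p,0) for p in bx]);print(P.round(3), w('top',ce[i],0))
for n,p,z in [('swivel',(309,189),0),('gauge',(349,186),0),('belay',(257,186),0),('ql',(136,268),0),('oil',(168,210),0),('spanner',(477,255),0)]: print(n,w('top',p,z).round(3))
E
```

```text
[ 286  223   26  132 1407] [298.2594172  288.79530917]
[[ 0.334  0.048  0.   ]
 [ 0.692  0.011  0.   ]
 [ 0.689 -0.019  0.   ]
 [ 0.331  0.019  0.   ]] [0.5087412  0.01526472 0.        ]
swivel [ 0.786 -0.012  0.   ]
gauge [ 0.796 -0.124  0.   ]
belay [0.793 0.134 0.   ]
ql [0.561 0.461 0.   ]
oil [0.723 0.379 0.   ]
spanner [ 0.606 -0.479  0.   ]
```

View pics/z0.png

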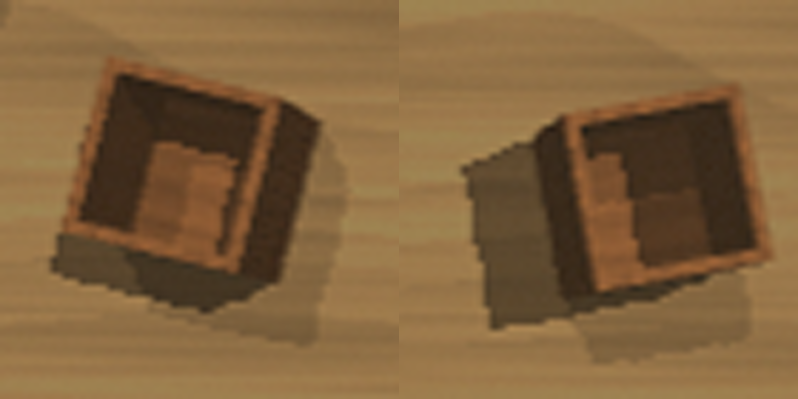

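Run:
```python
from h import *
for name,c,ox in [('L',[(108,58),(282,100),(238,272),(65,232)],175),('R',[(164,118),(341,85),(374,260),(198,292)],340)]:
    W=np.array([w('top',(ox+x/5.7-.4,215+y/5.7-.4),.12) for x,y in c]); ctr=W.mean(0)
    print(name,W[:,:2].round(3).tolist(),ctr.round(4),[np.linalg.norm(W[i]-W[i-1]).round(3) for i in range(4)])
    for i in range(4):
        d=W[(i+1)%4]-W[i];print(np.arctan2(d[1],d[0]).round(3),end=' ')
    print()
    u=np.array([-.1027,.9947]) if 0 else np.array([ -0.0,0])
    p1=np.array([.3325,.0335]);p2=np.array([.6905,-.004]);t=(p2-p1)/np.linalg.norm(p2-p1);n=np.array([-t[1],t[0]]);cc=(p1+p2)/2
    print('line frame',(ctr[:2]-cc)@t,(ctr[:2]-cc)@n, cc, np.arctan2(t[1],t[0]))
```

```text
L [[0.668, 0.281], [0.651, 0.203], [0.574, 0.22], [0.591, 0.297]] [0.6211 0.2503 0.12  ] [np.float64(0.079), np.float64(0.08), np.float64(0.078), np.float64(0.078)]
-1.798 2.918 1.354 -0.209 
line frame 0.084420655463162 0.2456827156556208 [0.5115  0.01475] -0.10436799592118828
R [[0.646, -0.162], [0.662, -0.241], [0.584, -0.255], [0.569, -0.177]] [ 0.6154 -0.2084  0.12  ] [np.float64(0.078), np.float64(0.08), np.float64(0.079), np.float64(0.079)]
-1.376 -2.964 1.76 0.19 
line frame 0.1266272237245008 -0.21111135954883567 [0.5115  0.01475] -0.10436799592118828
```

```bash
cat >> h.py <<'E'
from scipy.spatial.transform import Rotation as Ro
def st():
    s=manip.sense();R=Ro.from_euler('xyz',s['orientation']).as_matrix()
    print('t',round(s['time'],2),'pos',(s['ee_pos']*1000).round(1),'toolx',R[:,0].round(2),'jaw ang',np.arctan2(R[1,2],R[0,2]).round(3),'F',np.round(s['wrist_force'],1),'w',round(s['gripper_width'],4),'q',np.round(s['q'],2))
E
python3 -c "
from h import *
st()"
```

```text
t 0.9 pos [186.9 517.2 237.6] toolx [-0. -0. -1.] jaw ang 1.224 F [ 0.3  0.1 -0.6] w 0.0929 q [ 1.14  0.35  1.65  0.    1.14 -0.08]
```

>>> move_arm(
  plan=[45,-19,0,-0.144,45,-19,0,-0.144,45,-19,0,-0.144,45,-19,0,-0.144,45,-19,0,-0.144,45,-19,0,-0.144,45,-19,0,-0.144,45,-19,0,-0.144,45,-19,0,-0.144,45,-23,0,-0.144],
  claw=0.4,
)

```text
time: 2.15
ee_pos: [0.6382, 0.3226, 0.2375]
orientation: [2.342, 1.571, 2.121]
wrist_force: [-0.5, 0.5, 0.0]
gripper_width: 0.0374
```

```bash
python3 -c "
from h import *
st()"
```

```text
t 2.15 pos [638.2 322.6 237.5] toolx [-0.  0. -1.] jaw ang -0.221 F [-0.5  0.5  0. ] w 0.0374 q [0.4  0.66 1.16 0.   1.32 0.62]
```

>>> move_arm(
  plan=[0,0,-40,0,0,0,-40,0,0,0,-28,0,-2,-10,0,0,-2,-10,0,0,-2,-10,0,0,-2,-8,0,0,-2,-8,0,0,-2,-8,0,0],
)

```text
time: 3.28
ee_pos: [0.6249, 0.2688, 0.13]
orientation: [0.629, 1.57, 0.413]
wrist_force: [-0.6, 1.2, 2.6]
gripper_width: 0.0374
```

```bash
python3 -c "
from h import *
st()
cv2.imwrite('pics/s1.png',manip.capture('scene'))"
```

```text
t 3.27 pos [624.9 268.8 130. ] toolx [ 0.  0. -1.] jaw ang -0.216 F [-0.6  1.2  2.6] w 0.0374 q [0.34 0.7  1.37 0.   1.07 0.55]
```

View pics/s1.png

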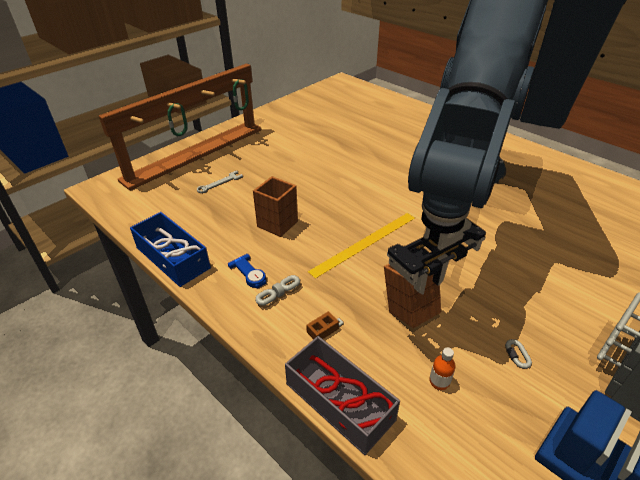

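The crate at about (413,290) is tilting rather than sliding, so I'll keep pushing.

>>> move_arm(
  plan=[-2,-8,0,0,-2,-8,0,0,-1,-7,0,0,-1,-7,0,0,-1,-6,0,0,-1,-5,0,0,-1,-4,0,0],
)

```text
time: 4.2
ee_pos: [0.6158, 0.2239, 0.1295]
orientation: [-2.445, 1.57, -2.662]
wrist_force: [-0.4, -0.1, -0.1]
gripper_width: 0.0371
```

```bash
python3 -c "
from h import *
st()
cv2.imwrite('pics/s2.png',manip.capture('scene'))"
```

```text
t 4.2 pos [615.8 223.9 129.5] toolx [-0. -0. -1.] jaw ang -0.216 F [-0.4 -0.1 -0.1] w 0.0371 q [ 0.28  0.66  1.45 -0.    1.04  0.49]
```

View pics/s2.png

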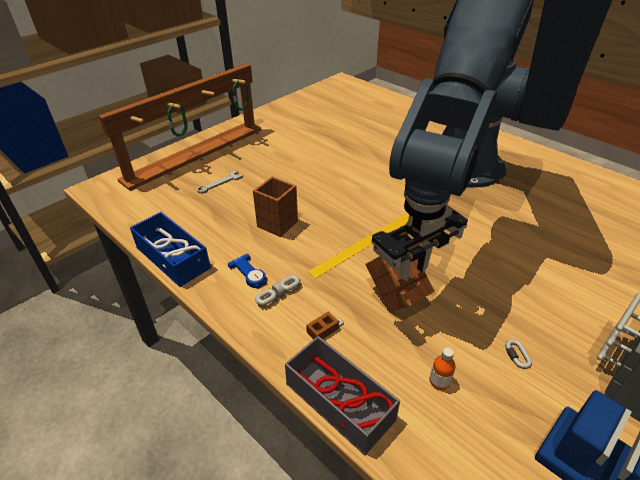

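>>> move_arm(
  plan=[0,0,0,0,0,0,0,0,0,0,30,0,0,0,50,0,0,0,50,0,0,-50,0,0,0,-55,0,0,0,-60,0,0,0,-60,0,0.1,0,-60,0,0.1],
)

```text
time: 5.5
ee_pos: [0.6158, -0.0625, 0.2598]
orientation: [-0.063, 1.57, -0.076]
wrist_force: [1.2, 0.2, 0.1]
gripper_width: 0.0371
```

```bash
python3 -c "
from h import *
st()
im=manip.capture('scene');cv2.imwrite('pics/s3.png',im)
print(manip.pinpoint('scene','stamp'))
im=manip.capture('top');cv2.imwrite('pics/t3.png',im)
print(manip.pinpoint('top','crate_p_mid'))"
```

```text
t 5.5 pos [615.8 -62.5 259.8] toolx [ 0. -0. -1.] jaw ang -0.012 F [1.2 0.2 0.1] w 0.0371 q [-0.18  0.46  1.44  0.    1.25 -0.16]
[{'at': [276.2, 227.9], 'conf': 0.76}]
[{'at': [380.5, 252.2], 'conf': 0.78}]
```

View pics/s3.png

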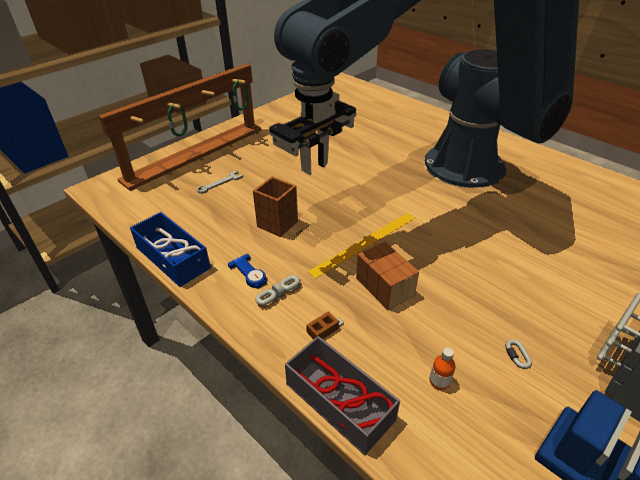

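View pics/t3.png

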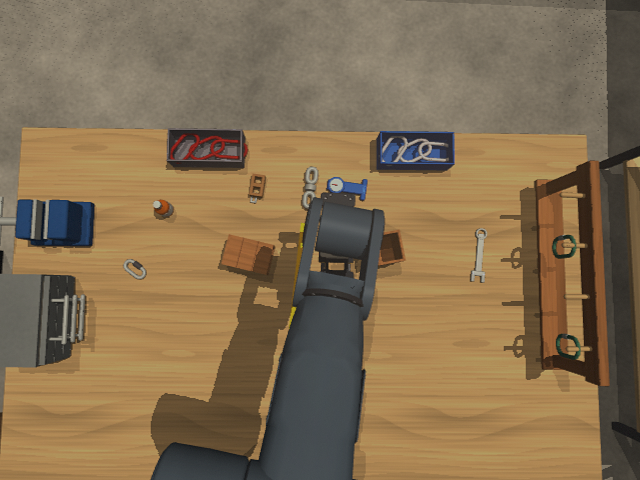

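>>> move_arm(
  plan=[3,-50,0,0.04,3,-50,0,0.04,3,-50,0,0.04,3,-50,0,0.04,1,-20,-20,0.037,0,0,-50,0,0,0,-40,0,0,0,-20,0,-2,10,0,0,-2,10,0,0],
)

```text
time: 6.95
ee_pos: [0.6257, -0.2598, 0.1314]
orientation: [-0.584, 1.568, -0.403]
wrist_force: [0.1, -0.1, 0.2]
gripper_width: 0.0374
```

```bash
python3 -c "
from h import *
st()
im=cv2.imread('pics/s3.png');cv2.imwrite('pics/z3.png',cv2.resize(im[225:325,340:440],None,fx=5,fy=5))
im=manip.capture('scene');cv2.imwrite('pics/s4.png',im)
"
```

```text
t 6.95 pos [ 625.7 -259.8  131.4] toolx [ 0. -0. -1.] jaw ang 0.181 F [ 0.1 -0.1  0.2] w 0.0374 q [-0.46  0.69  1.38  0.    1.07 -0.64]
```

View pics/s4.png

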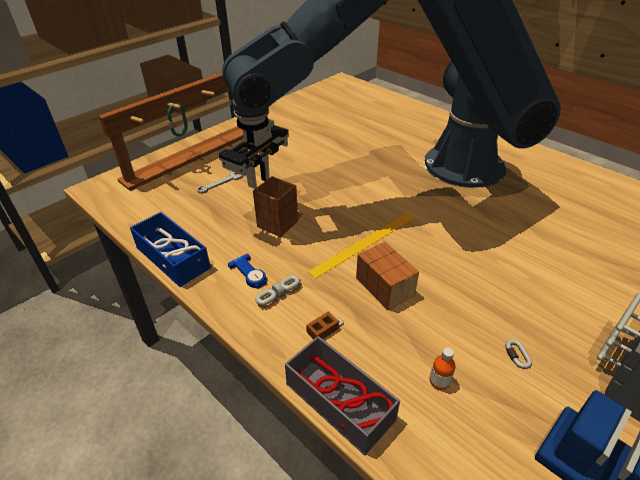

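View pics/z3.png

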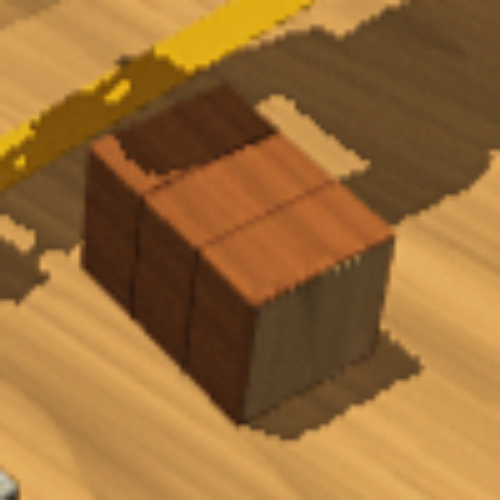

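The left crate's underside is bare pale wood (pixel ~(402,288)), so the right one must carry the stamp. I'll tip it the same way.

>>> move_arm(
  plan=[-2,9,-1,0,-2,9,0,0,-2,9,0,0,-2,9,0,0,-1,9,0,0,-1,8,0,0,-1,8,0,0,-1,7,0,0,-1,6,0,0,0,3,0,0],
)

```text
time: 8.25
ee_pos: [0.6118, -0.1833, 0.1285]
orientation: [2.442, 1.57, 2.623]
wrist_force: [-0.6, -1.2, 0.7]
gripper_width: 0.0376
```

>>> move_arm(
  plan=[0,0,0,0,0,0,0,0,0,0,30,0,0,-20,50,0,0,-50,0,0,0,-40,0,0],
)

```text
time: 9.0
ee_pos: [0.6119, -0.2955, 0.2094]
orientation: [-0.798, 1.569, -0.617]
wrist_force: [0.1, 0.1, -0.0]
gripper_width: 0.037
```

```bash
python3 -c "
from h import *
st()
im=manip.capture('scene');cv2.imwrite('pics/s5.png',im)
im=manip.capture('top');cv2.imwrite('pics/t5.png',im)
print(manip.pinpoint('top','crate_p_mid'))
im=manip.capture('wrist');cv2.imwrite('pics/w5.png',im)
print(manip.pinpoint('wrist','stamp'))
"
```

```text
t 9.0 pos [ 611.9 -295.5  209.4] toolx [ 0. -0. -1.] jaw ang 0.181 F [ 0.1  0.1 -0. ] w 0.037 q [-0.52  0.61  1.31 -0.    1.22 -0.7 ]
[{'at': [341.1, 254.7], 'conf': 0.69}]
[]
```

View pics/s5.png

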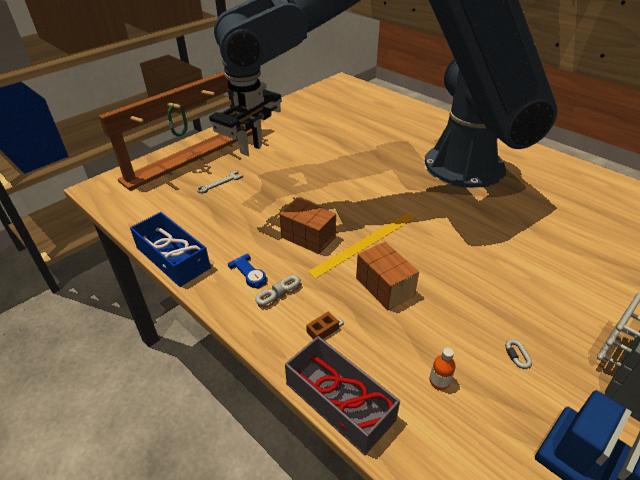

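View pics/t5.png

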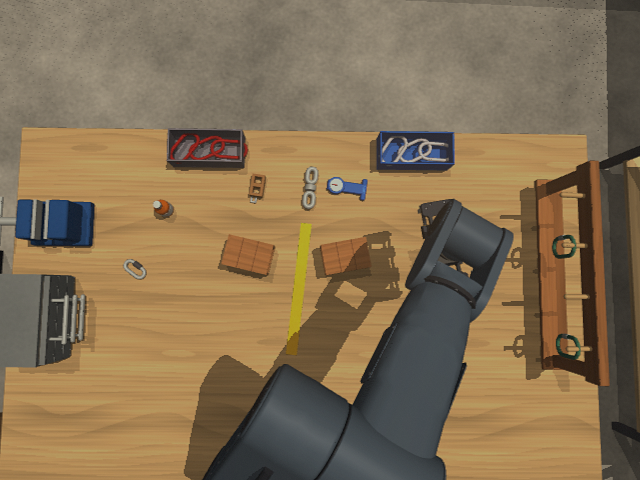

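View pics/w5.png

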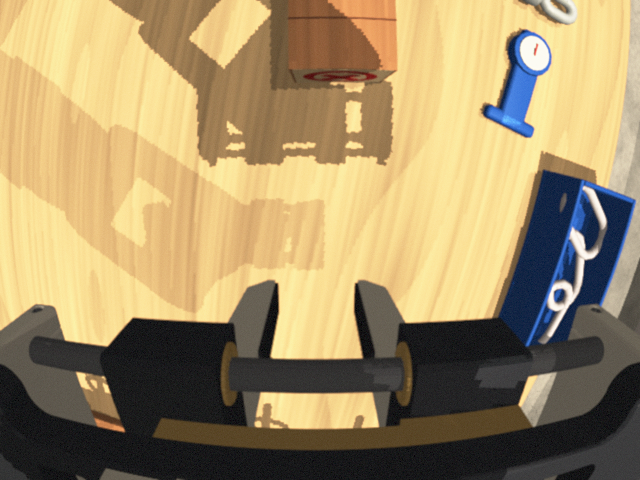

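The wrist view shows the red stamp at (340,76) on the right crate's underside. Both crates are now lying. Next I'll measure both in the top view.

Run:
```python
from h import *
im=cv2.imread('pics/t5.png')
cv2.imwrite('pics/z5.png',np.hstack([cv2.resize(im[220:290,x:x+70],None,fx=5.7,fy=5.7,interpolation=cv2.INTER_CUBIC) for x in (212,312)]))
```

```text
(no output)
```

View pics/z5.png

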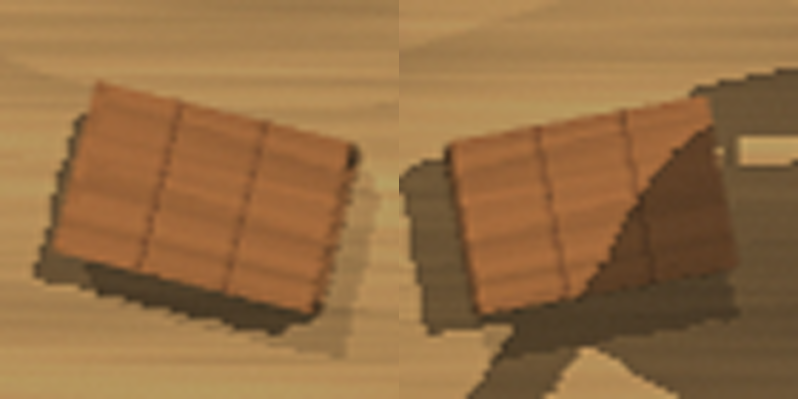

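Run:
```python
from h import *
p1=np.array([.3325,.0335]);p2=np.array([.6905,-.004]);t=(p2-p1)/np.linalg.norm(p2-p1);n=np.array([-t[1],t[0]]);cc=(p1+p2)/2
for name,c,ox in [('L',[(97,82),(352,143),(312,316),(52,250)],212),('R',[(53,143),(309,97),(339,267),(83,315)],312)]:
    W=np.array([w('top',(ox+x/5.7-.4,220+y/5.7-.4),.08) for x,y in c])[:,:2]; m=W.mean(0)
    d=W[1]+W[2]-W[0]-W[3];print(name,W.round(3).tolist(),m.round(4),'axis',np.arctan2(d[1],d[0]).round(3),'line',((m-cc)@t).round(4),((m-cc)@n).round(4))
```

```text
L [[0.65, 0.198], [0.623, 0.081], [0.544, 0.097], [0.573, 0.216]] [0.5975 0.1479] axis -1.802 line 0.0717 0.1414
R [[0.624, -0.043], [0.647, -0.16], [0.569, -0.174], [0.546, -0.057]] [ 0.5966 -0.1086] axis -1.379 line 0.0975 -0.1139
```

>>> move_arm(
  plan=[2,20,0,0.01,2,30,-20,0,0,25,-40,0,0,0,-40,0,0,0,-40,0,0,0,-30,0,-1,5,0,0,-1,5,0,0,-2,10,0,0],
)

```text
time: 10.38
ee_pos: [0.6126, -0.1981, 0.0403]
orientation: [-0.555, 1.568, -0.364]
wrist_force: [0.3, -0.1, 0.7]
gripper_width: 0.0375
```

```bash
python3 -c "
from h import *
st()
im=manip.capture('scene');cv2.imwrite('pics/s6.png',im)
"
```

```text
t 10.38 pos [ 612.6 -198.1   40.3] toolx [ 0. -0. -1.] jaw ang 0.191 F [ 0.3 -0.1  0.7] w 0.0375 q [-0.39  0.76  1.52  0.    0.86 -0.58]
```

View pics/s6.png

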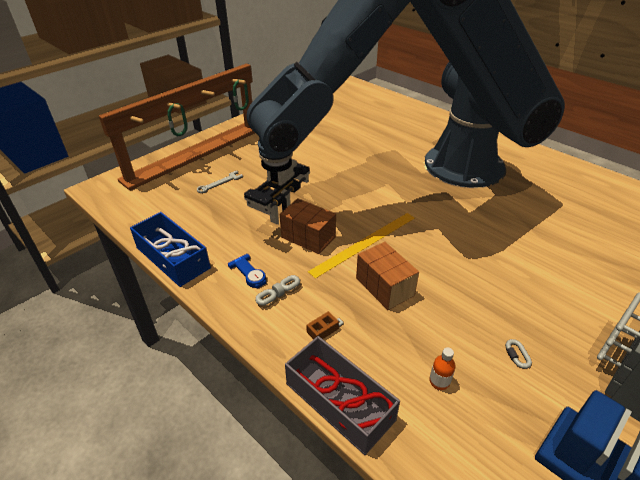

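>>> move_arm(
  plan=[-2,10,0,0,-2,10,0,0,-2,10,0,0,-2,10,0,0,-2,10,0,0,-2,10,0,0,-2,10,0,0,-2,10,0,0,-2,10,0,0,0,0,0,0],
)

```text
time: 11.68
ee_pos: [0.5933, -0.1076, 0.0383]
orientation: [2.426, 1.569, 2.618]
wrist_force: [-0.5, -0.1, 0.2]
gripper_width: 0.0374
```

```bash
python3 -c "
from h import *
st()
im=manip.capture('scene');cv2.imwrite('pics/s7.png',im)
t=manip.capture('top');cv2.imwrite('pics/z7.png',cv2.resize(t[200:300,205:385],None,fx=4.4,fy=4.4,interpolation=cv2.INTER_CUBIC))
"
```

```text
t 11.68 pos [ 593.3 -107.6   38.3] toolx [-0.  0. -1.] jaw ang 0.192 F [-0.5 -0.1  0.2] w 0.0374 q [-0.26  0.7   1.64  0.    0.8  -0.45]
```

View pics/s7.png

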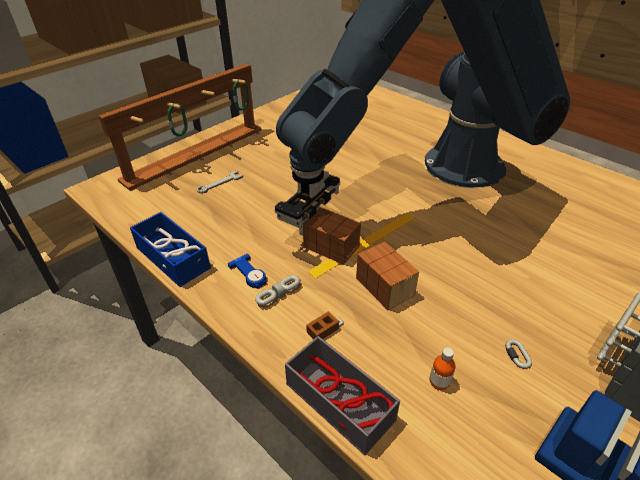

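View pics/z7.png

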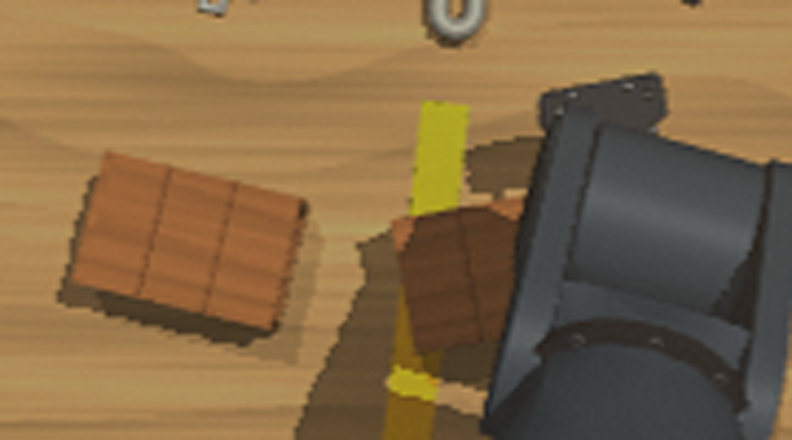

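Run:
```python
from h import *
p1=np.array([.3325,.0335]);p2=np.array([.6905,-.004]);t=(p2-p1)/np.linalg.norm(p2-p1);n=np.array([-t[1],t[0]]);cc=(p1+p2)/2
W=np.array([w('top',(205+x/4.4-.4,200+y/4.4-.4),.08)[:2] for x,y in [(392,219),(415,350)]])
e=W[0]-W[1];print(W,np.linalg.norm(e)); e/=np.linalg.norm(e); a=np.array([-e[1],e[0]])
m=W.mean(0)-.06*a;print(a,m,'line',(m-cc)@t,(m-cc)@n)
```

```text
[[0.61144247 0.02757585]
 [0.53444522 0.01311212]] 0.07834395256670318
[-0.18461827  0.9828103 ] [ 0.58402094 -0.03862463] line 0.07768681996130951 -0.04552906681370428
```

>>> move_arm(
  plan=[-2,10,0,0,-2,10,0,0,-2,10,0,0,-1,6,0,0,0,0,0,0,2,-10,0,0,5,-25,0,0,8,-40,20,0,0,-50,40,0,0,-50,40,0],
)

```text
time: 13.02
ee_pos: [0.6016, -0.2477, 0.1379]
orientation: [2.232, 1.571, 2.423]
wrist_force: [-0.4, 0.6, 0.1]
gripper_width: 0.0374
```

>>> move_arm(
  plan=[0,-50,30,0,-20,-50,0,0,-40,-40,0,0,-50,-30,0,0,-50,-30,0,0,0,0,0,0,0,0,0,0],
)

```text
time: 13.9
ee_pos: [0.4419, -0.4458, 0.1669]
orientation: [-0.417, 1.57, -0.227]
wrist_force: [0.3, 0.4, -0.2]
gripper_width: 0.0372
```

```bash
python3 -c "
from h import *
st()
im=manip.capture('scene');cv2.imwrite('pics/s8.png',im)
t=manip.capture('top');cv2.imwrite('pics/t8.png',t);cv2.imwrite('pics/z8.png',cv2.resize(t[200:300,205:385],None,fx=4.4,fy=4.4,interpolation=cv2.INTER_CUBIC))
"
```

```text
t 13.9 pos [ 441.9 -445.8  166.9] toolx [ 0. -0. -1.] jaw ang 0.19 F [ 0.3  0.4 -0.2] w 0.0372 q [-0.86  0.56  1.5   0.    1.07 -1.05]
```

View pics/s8.png

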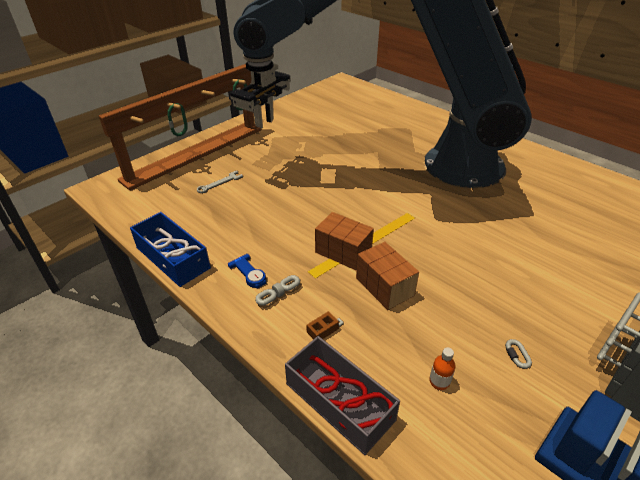

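View pics/z8.png

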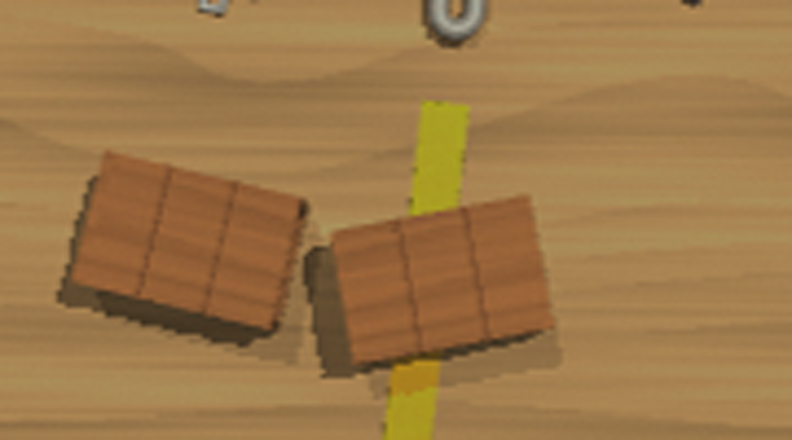

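Run:
```python
from h import *
p1=np.array([.3325,.0335]);p2=np.array([.6905,-.004]);t=(p2-p1)/np.linalg.norm(p2-p1);n=np.array([-t[1],t[0]]);cc=(p1+p2)/2
for c in ([(332,232),(528,197),(552,327),(355,363)],[(105,152),(305,202),(272,333),(70,284)]):
    W=np.array([w('top',(205+x/4.4-.4,200+y/4.4-.4),.08)[:2] for x,y in c]);m=W.mean(0)
    print(m,'line',(m-cc)@t,(m-cc)@n)
a=cv2.imread('pics/top0.png');b=cv2.imread('pics/t8.png')
for r in [(150,230,140,380),(215,300,110,170),(215,300,460,500)]:
    d=cv2.absdiff(a,b)[r[0]:r[1],r[2]:r[3]].max(2);print((d>40).sum())
```

```text
[ 0.57597723 -0.00224585] line 0.06589698429179852 -0.010186218137806046
[0.59630787 0.1477236 ] line 0.0704933876347368 0.1410852045765592
15
0
302
```

Run:
```python
from h import *
print(manip.hand_in());st()
```

```text
the job is handed in; nothing more can be done
None
the job is handed in; nothing more can be done
```

I tipped both crates onto their sides with fingertip pushes, and pushed the stamped one, the right-hand crate, onto the dispatch line. I then backed the arm clear and handed in at about 14 s. The hand-in gives no verdict.

- **Which crate is stamped:** the left crate's underside showed bare pale wood in the scene view. The red stamp on the right crate's underside was visible in the wrist view.
- **Stamped crate:** it lies about 10 mm off the line's middle (limit 30 mm) and 66 mm from the line's centre along it (limit 130 mm).
- **Bare crate:** it lies 141 mm off the line's middle (limit 70 mm) and about 106 mm from its start (limit 200 mm). It measured the same before and after I pushed the stamped crate.
- **Other hardware:** comparing the first and last top views around the swivel, belay, oil and quick link, and most of the gauge, showed almost no change. The area around the spanner did differ. I took that for the arm's shadow, because the spanner sits at the same pixels in the scene view, but I did not re-measure it.
- **Robot:** the last wrist force reading was near zero (under 0.5 N), with the hand about 0.45 m from the stamped crate.
- **A detector error:** the stamp detector reported a stamp on the right crate while it was still upright (confidence 0.76), then found none in the wrist picture. I relied on the pictures instead.

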